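# Load and prime the sealing machine's lubricator

## Task

Take the long cartridge out of the rack and stand it fully down in the well of the lubricator, then put the bayonet lid over it with its lugs going down through the two notches until its shoulder sits on the collar. Twist the lid clockwise, seen from above, half of the way to its lock - 45 degrees, with its grip bar over the long ticks - and never so far that it clicks into the lock; a spring turns the lid back if it is let go, so finish while still gripping the lid and holding it at that half-way position. Leave the short cartridges, the spanner and the cardboard core where they are.

Things in the scene. Friction and masses are not known exactly. Their poses are not given: they have to be found in the camera images.
- lubricator: Fixed steel block 110 x 110 mm, 34 mm high, with a round aluminium collar on top. Origin: centre of its underside, on the axis of collar and well; z up. Lid entry notches on its +x and -x sides. Stops bar turning the lid anticlockwise. Black ticks round the collar, on both sides: short at the notches (open), long at 45 degrees clockwise (half-way), double at 90 (locked).
- collar_top (a point): Centre of the collar's mouth, 53.5 mm above the table; axes as the block. Collar outer diameter 72 mm; opening diameter 44 mm with two notches, 12 mm wide, reaching 30 mm from the axis along block +x and -x. Lip 6 mm thick; the lid's lugs turn in the channel under it (channel floor 34 mm above the table).
- well_floor (a point): Centre of the floor of the well, 6 mm above the table. The well is a round hole, diameter 22.5 mm, 28 mm deep, in the middle of the channel floor.
- half_mark (a point): Outer end of the long half-way tick on the block's top, 58 mm from the axis, 45 degrees clockwise from the block's +x (its twin lies opposite). The lid's x axis (bar) points here at half-way. Sprung balls meet the lugs from about 60 degrees of turn; the lock clicks at about 72 degrees.
- carrier (a joint): Spring-loaded carrier hidden in the collar that the lid's lugs push round: 0 at rest, grows clockwise (rad). Free play 0.14 rad: it reads the lid's turn less about 0.14 (0.65 at half-way). Return torque 0.036 Nm at rest, 0.09 Nm at half-way.
- lid: Loose bayonet lid, 130 to 210 g, 91.5 mm tall, upright on the table. Origin: centre of its underside; z up. Hollow aluminium barrel, outside diameter 40, inside 31 mm, open below, 55 mm deep; foot tapered to 36 mm over 3.5 mm. Shoulder disc diameter 62 mm, 17.5 to 22.5 mm up, rests on the collar when seated (origin then 36 mm above the table). Same after half a turn.
- lid_lug (a point): Outer end of the lug on the lid's +x side, 27 mm from its axis, 7 mm above its underside; a second lug lies opposite. Lugs are 6 mm wide, 6 mm high (4 to 10 mm above the underside); they stick out 7 mm from the barrel.
- lid_grip (a point): Middle of the lid's black grip bar, 75.5 mm above its underside, on its axis. Bar 50 mm long along the lid's x (in line with the lugs), 14 mm thick (y), 32 mm high, standing on the barrel's flat top (59.5 mm up).
- rack: Fixed grey rack block 60 x 160 mm, 38 mm high, three round holes of diameter 22 mm in a row along its y at -50, 0 and +50 mm, 30 mm deep. Origin: centre of its underside.
- cartridge: The long cartridge: plain white cylinder, diameter 20 mm, 80 mm long, about 40 g, foot chamfered by 2 mm, standing in one of the rack's holes, its top 88 mm above the table. Origin: centre of its foot; z along it. Standing in the well its foot is 6 mm and its top 86 mm above the table, 32.5 mm above the collar.
- short_a: Short white cartridge, diameter 20 mm, 60 mm long, in another hole of the rack; origin: centre of its foot. To be left alone.
- short_b: Second short white cartridge, the same as the first, in the third hole. To be left alone.
- spanner: Steel spanner 160 mm long lying on the table, origin under its middle, its length along its x. To be left alone.
- film_core: Cardboard tube core, outer diameter 78 mm, 35 mm high, standing on the table; origin: centre of its underside. To be left alone.

How it is judged:
On the way, in this order (a step that is already met when the one before it is completed fails the run):
1. the long cartridge stands fully down in the well, let go (horizontal distance between cartridge and well_floor below 0.004 m and z of cartridge in the frame of lubricator below 0.01 m and angle between cartridge's own z axis and vertical below 0.12 rad and contact force between the fingers and cartridge below 0.1 N and horizontal distance between lid and lubricator above 0.06 m), for 0.2 s.
2. the lid is seated over it, lugs through the notches, not yet turned (horizontal distance between cartridge and well_floor below 0.004 m and z of cartridge in the frame of lubricator below 0.01 m and angle between cartridge's own z axis and vertical below 0.12 rad and z of lid in the frame of lubricator below 0.0385 m and horizontal distance between lid and lubricator below 0.005 m and angle between lid's own z axis and vertical below 0.09 rad and angle between the x axis of lid and the x axis of lubricator, either way round below 0.25 rad), for 0.1 s.
At the end, for the whole second after the job is handed in: Long cartridge down in the well (within 4 mm, upright); lid seated over it (within 2.5 mm in height, 5 mm of the axis, 5 degrees upright), turned clockwise 45 degrees (33.5 to 56.4), carrier past 0.38 rad, still, and gripped with over 1 N (horizontal distance between cartridge and well_floor below 0.004 m and z of cartridge in the frame of lubricator below 0.01 m and angle between cartridge's own z axis and vertical below 0.12 rad and z of lid in the frame of lubricator below 0.0385 m and horizontal distance between lid and lubricator below 0.005 m and angle between lid's own z axis and vertical below 0.09 rad and angle between the x axis of lid and the x axis of lubricator, either way round between 0.585 and 0.985 rad and value of joint carrier above 0.38 rad and angular speed of lid below 0.15 rad/s and contact force between the fingers and lid above 1 N); the arm keeps its last pose, push and grip.
It fails at once if the lid is turned into its lock (past 72 degrees while in the collar) (z of lid in the frame of lubricator below 0.0385 m and horizontal distance between lid and lubricator below 0.005 m and angle between lid's own z axis and vertical below 0.09 rad and angle between the x axis of lid and the x axis of lubricator, either way round above 1.25 rad).
It fails at once if a short cartridge is taken out of the rack or displaced (over 15 mm) (distance of any of short_a, short_b from where it was at the start of the episode above 0.015 m).
It fails at once if the spanner or the cardboard core is displaced (over 25 mm) (distance of any of spanner, film_core from where it was at the start of the episode above 0.025 m).
It also fails if it takes over 67 s, if anything falls off the work surface, if the arm or the gripper's body presses on something with over 40 N, if the wrist force passes 120 N, or if a joint passes its speed limit or range.

## Robot

A 6-joint arm with a two-finger parallel gripper is mounted at the origin on the work surface. World frame = base frame: x ahead of the robot, y to its left, z up, the work surface at z = 0. Lengths are in m, angles in rad, forces in N, time in s.
With the tool pointing down it reaches from about 0.225 to 0.725 m from the base axis. Payload 3.1 kg.
Tool frame: the origin (TCP) lies between the finger pads; the fingertips stand 17 mm ahead of it and the grasp point (between the pads) lies 2 mm behind it; z points along the fingers, y is the direction in which the jaws open and shut (so a half turn about z gives the same grasp; the last joint's range is limited). The gripper opens to 85 mm and grips with 20 to 120 N. Pads are 22 mm wide; open, the fingers measure 114 mm over their backs; the gripper's body (76 mm by 85 mm) begins 54 mm behind the grasp point. The pads swing forward as they close: fully open they stand 13 mm farther back than shut.
Start: joints at [0.992, 0.048, 0.099, 1.622, 0, 1.443], TCP at [0.229, 0.473, 0.248] pointing down, gripper open.
Joint ranges: [-2.91, 2.91], [-0.99, 1.94], [-1.21, 1.42], [-2.12, 2.29], [-1.49, 1.47], [-3.14, 3.14]. Speed limits (rad/s): [2.79, 2.79, 3.14, 3.14, 3.14, 3.14].

## Interface

Orientations are given as a rotation vector (axis times angle).
In Python, from station import manip, imaging, order, models gives the robot as it stands. The module is installed in compiled form; this text tells all that it offers.
- The arm moves only by the tool step_arm, never from a script. Its argument "steps" is a list that holds one entry, the list of rows, each a list of 7 numbers: the turn, a rotation vector about the world's x, y, z in units of 5 degrees (1.0 is 5 degrees), then the shift along the world's x, y, z in units of 30 mm (1.0 is 30 mm), then the finger opening in mm, from 0 to 85.4. In form: [[[rx, ry, rz, tx, ty, tz, fingers], ...]]. A call has 1 to 10 rows; each row is the pose to reach, as a shift and turn from the pose commanded when the call began; what a row does not reach only later rows make up. A row lasts 1/12 s, in which the tool goes at most 41.7 mm and 7.16 degrees, less where a joint would pass 70% of its speed; a pose out of reach is approached as far as the arm can. A call with a gripper value outside its range is refused whole. The fingers move at their own pace and stop on an object; "grip_force" is the grip in N (left out, the last holds). Time passes only in rows, so rows that repeat a pose let the fingers close. It gives the time, the measured TCP pose, the force and the opening at its end, in the units of the state.
- manip.read_state(): the state, without advancing time (a new reading comes with each control period).
- imaging.read_camera(name): name is "scene" or "top" or "wrist"; returns (picture, depth): 384x512x3 uint8, red, green, blue; 384x512 float32, m along the optical axis (not along the pixel's ray), 0 where there is no reading.
- imaging.camera_params(name): a dict with "fx", "fy", "cx", "cy" (pixels), "rvec" (rotation vector, rad) and "tvec" (3), from world to camera coordinates, as OpenCV has them; the wrist camera has in their place "tool_from_camera" (4x4, takes a point from camera to tool coordinates, whose origin is the TCP and whose axes are the flange's). Camera axes: x right, y down, z forward; pixel columns grow to the right and rows downward; lengths in m; the calibration is good to about 2 mm. A picture is of the moment at which its call begins: read the wrist's pose just before it. camera_params takes no time and is no camera call.
- order.job_done(): hands the job in, once; it reports no verdict.
Trained networks look in the newest picture that a camera, given by its name, has taken for a name from the list of things; names that differ only in an ending like _2 or _b are one class to them, and where a whole thing is asked for, a point or a joint stands for the part that bears it (a point fixed in the world has none). Each returns a list of dicts, best first, with "confidence" (0 to 1); they miss things now and then, are a little off and sometimes report something else, mostly with a low value. They report only what shows in the picture. A call takes as long as a camera call.
- models.search_frame(camera, label): "centre" ([x, y, z] in m, in world coordinates, good to about 4 mm: the middle of the surface that is visible of it).
- models.trace(camera, label): "region" (384x512 bool, what is visible of it).
- models.spot_point(camera, label): "centre" ([x, y, z] in m, in world coordinates, good to about 4 mm: a listed point, or the origin of a listed thing).
The state is a dict: "clock": time; "qpos": joint angles; "joint_velocities": joint speeds; "joint_torque": joint torques, N m; "ee_pos": TCP position; "tcp_rot": TCP orientation; "force": force on the tool from outside, world axes, zero at the start; "moment": the same for the moment, N m; "gripper_width": finger opening in m.
Only numpy, scipy, OpenCV 4.12 (cv2) and the standard library are available. Lean on these libraries where they do the work, as an engineer would, in place of code of your own. Each camera call takes 0.05 s, during which the arm holds its last target.

## Working session

There is one attempt and no reset: what is moved stays moved. The work goes in short steps, Python scripts to look and compute and a tool call to move; the robot and the scene stay as the last step left them, time stands still between calls to the robot, and variables do not carry over. Pictures are saved under pics/ and viewed, and the job is handed in when it is done.

Besides the shell and the picture viewer there is one more tool, called by a JSON object that holds its "fn" and its "kwargs". step_arm: Moves the arm, as the interface text tells. Its arguments: {"type":"object","properties":{"steps":{"type":"array"},"grip_force":{"type":"number"}},"required":["steps"]}

```bash
mkdir -p pics; cat > h.py <<'E'
from station import manip, imaging, order, models
import numpy as np, cv2
from scipy.spatial.transform import Rotation as R
def save(n,p,s=1.5):
    cv2.imwrite('pics/'+n,cv2.resize(cv2.cvtColor(p,cv2.COLOR_RGB2BGR),None,fx=s,fy=s))
def cloud(cam,depth,st=None):
    c=imaging.camera_params(cam)
    v,u=np.mgrid[0:384,0:512]
    P=np.stack([(u-c['cx'])/c['fx']*depth,(v-c['cy'])/c['fy']*depth,depth],-1)
    if cam=='wrist':
        T=np.array(c['tool_from_camera']); P=P@T[:3,:3].T+T[:3,3]
        return P@R.from_rotvec(st['tcp_rot']).as_matrix().T+np.array(st['ee_pos'])
    Rm=R.from_rotvec(np.array(c['rvec']).ravel()).as_matrix()
    return (P-np.array(c['tvec']).ravel())@Rm
def proj(cam,p):
    c=imaging.camera_params(cam)
    Rm=R.from_rotvec(np.array(c['rvec']).ravel()).as_matrix()
    q=Rm@np.array(p)+np.array(c['tvec']).ravel()
    return c['fx']*q[0]/q[2]+c['cx'],c['fy']*q[1]/q[2]+c['cy']
E
python3 - <<'E'
from h import *
s=manip.read_state(); print(s)
for cam in ['top','scene']:
    p,d=imaging.read_camera(cam); save(cam+'0.png',p); np.savez(cam+'0.npz',p=p,d=d)
    for l in ['lubricator','collar_top','half_mark','lid','lid_lug','lid_grip','rack','cartridge','short_a','spanner','film_core']:
        r=models.spot_point(cam,l); print(cam,l,[(np.round(x['centre'],4).tolist(),round(x['confidence'],2)) for x in r[:3]])
print(manip.read_state()['clock'])
E
```

```text
{'clock': 0.0, 'qpos': array([ 9.92201612e-01,  4.87383188e-02,  9.75644515e-02,  1.62197325e+00,
       -8.54571192e-06,  1.44299838e+00]), 'joint_velocities': array([ 8.21951894e-06,  6.96631266e-04, -4.96698829e-04, -5.27460433e-04,
        9.05480624e-05, -1.37052140e-04]), 'joint_torque': array([-2.92114837e-04, -3.38786852e+01,  3.20012784e+01,  2.03885604e-02,
       -2.40484878e-04,  7.12398673e-07]), 'ee_pos': array([0.22843104, 0.47206399, 0.24710682]), 'tcp_rot': array([-0.70194888, -3.06133992,  0.00346843]), 'force': array([ 0.36315856,  0.17559313, -0.44998687]), 'moment': array([-0.02757323, -0.02240899,  0.05147219]), 'gripper_width': 0.08563616758704568}
top lubricator [([0.6123, 0.0344, 0.0563], 0.75), ([0.6109, 0.0415, 0.0023], 0.57)]
top collar_top [([0.6145, 0.0333, 0.0557], 0.79)]
top half_mark [([0.6445, -0.008, 0.0352], 0.85)]
top lid [([0.4946, -0.3042, -0.0023], 0.94)]
top lid_lug [([0.5188, -0.3201, 0.0079], 0.83)]
top lid_grip [([0.4966, -0.3048, 0.0746], 0.64), ([0.5185, -0.3205, 0.0085], 0.16)]
top rack [([0.4436, 0.2703, -0.0028], 0.77)]
top cartridge [([0.4371, 0.2158, 0.0119], 0.48)]
top short_a [([0.4402, 0.2604, 0.012], 0.5), ([0.4417, 0.3142, 0.0082], 0.42)]
top spanner [([0.7378, -0.2574, 0.0013], 0.69)]
top film_core [([0.674, 0.2394, 0.001], 0.6)]
scene lubricator [([0.6118, 0.0382, -0.0035], 0.58)]
scene collar_top [([0.6133, 0.0359, 0.0538], 0.84), ([0.7325, -0.2598, -0.0002], 0.32)]
scene half_mark [([0.646, -0.011, 0.0292], 0.66)]
scene lid [([0.5021, -0.307, 0.0035], 0.95)]
scene lid_lug [([0.5244, -0.3211, 0.0092], 0.96)]
scene lid_grip [([0.5041, -0.3031, 0.0764], 0.81)]
scene rack [([0.4375, 0.2681, -0.0019], 0.67), ([0.6131, 0.0354, 0.0518], 0.43)]
scene cartridge []
scene short_a [([0.4454, 0.3145, 0.006], 0.62), ([0.4386, 0.2639, 0.0089], 0.43)]
scene spanner [([0.7347, -0.257, -0.0015], 0.83)]
scene film_core [([0.6736, 0.2421, 0.0016], 0.66)]
1.2
```

View pics/top0.png

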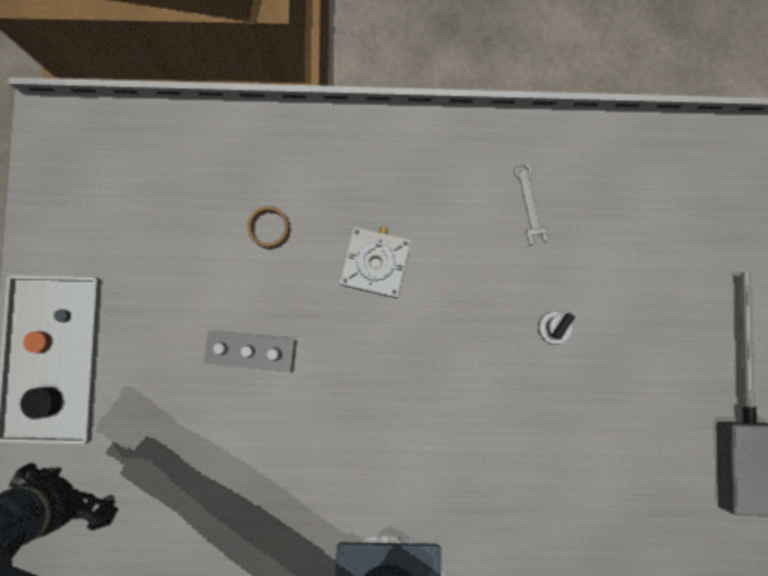

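View pics/scene0.png

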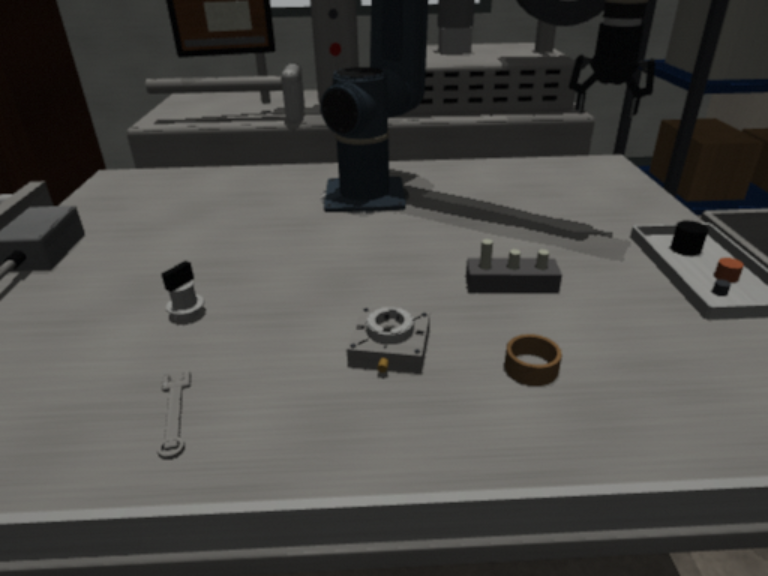

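```bash
python3 - <<'E'
from h import *
z=np.load('top0.npz'); P=cloud('top',z['d']); ok=z['d']>0
def show(n,m):
    q=P[m&ok]; print(n,len(q),np.round(q.mean(0),4),np.round((q.min(0)+q.max(0))/2,4)); 
    return q
def near(x,y,r): return np.hypot(P[...,0]-x,P[...,1]-y)<r
Z=P[...,2]
def circ(q,n):
    c,r=cv2.minEnclosingCircle(q[:,:2].astype(np.float32)); print(n,'circ',np.round(c,4),r)
def rect(q,n):
    print(n,'rect',cv2.minAreaRect((q[:,:2]*1000).astype(np.float32)))
q=show('carttop',near(.44,.265,.1)&(Z>.08)&(Z<.1)); circ(q,'cart')
q=show('shorts',near(.44,.265,.1)&(Z>.06)&(Z<.075));
q=show('collar',near(.613,.035,.05)&(Z>.049)&(Z<.06)); circ(q,'collar')
q=show('block',near(.613,.035,.09)&(Z>.028)&(Z<.04)); rect(q,'block')
q=show('bar',near(.495,-.305,.05)&(Z>.083)); rect(q,'bar')
q=show('shoulder',near(.495,-.305,.05)&(Z>.016)&(Z<.03)); circ(q,'sh')
q=show('rack',near(.44,.265,.12)&(Z>.033)&(Z<.043)); rect(q,'rack')
E
```

```text
carttop 44 [0.4336 0.2147 0.088 ] [0.4336 0.2151 0.0878]
cart circ [0.4327 0.2151] 0.00988106057047844
shorts 97 [0.4396 0.2839 0.0679] [0.438  0.2644 0.0675]
collar 268 [0.6094 0.0369 0.0536] [0.6099 0.0357 0.0545]
collar circ [0.61  0.036] 0.03586490452289581
block 1123 [0.609  0.0367 0.0342] [0.6105 0.0369 0.034 ]
block rect ((615.0548706054688, 34.855010986328125), (109.70188903808594, 122.01241302490234), 78.10604858398438)
bar 105 [ 0.4955 -0.3042  0.0914] [ 0.4955 -0.305   0.0904]
bar rect ((495.829833984375, -304.4845886230469), (14.97519302368164, 49.36878967285156), 56.03422927856445)
shoulder 161 [ 0.4941 -0.2967  0.0226] [ 0.4943 -0.3047  0.0229]
sh circ [ 0.4947 -0.3049] 0.03115600347518921
rack 1011 [0.4376 0.264  0.0382] [0.438  0.2648 0.038 ]
rack rect ((437.68701171875, 264.65069580078125), (161.09153747558594, 60.07208251953125), 85.33102416992188)
```

Top view: the long cartridge is the right-hand one in the rack at about (274,354). The lubricator is at (376,262), the lid at (556,328), the core at (268,227) and the spanner at (530,205). I'll move above the cartridge.

{"fn": "step_arm", "kwargs": {"steps": [[[0, 0, -1.2, 0.7, -0.86, -0.15, 50], [0, 0, -2.4, 1.7, -2.1, -0.4, 50], [0, 0, -3.6, 2.7, -3.35, -0.6, 50], [0, 0, -4.8, 3.7, -4.6, -0.85, 50], [0, 0, -6, 4.7, -5.9, -1.1, 50], [0, 0, -7, 5.6, -7, -1.3, 50], [0, 0, -8, 6.4, -8, -1.5, 50], [0, 0, -8, 6.8, -8.55, -1.57, 50], [0, 0, -8, 6.8, -8.55, -1.57, 50], [0, 0, -8, 6.8, -8.55, -1.57, 50]]], "grip_force": 30}}

```text
clock: 2.03
ee_pos: [0.4338, 0.2138, 0.2005]
tcp_rot: [-1.714, -2.633, 0.002]
force: [-0.6, -1.4, 0.0]
gripper_width: 0.0501
```

```bash
python3 - <<'E'
from h import *
s=manip.read_state(); p,d=imaging.read_camera('wrist'); save('w1.png',p)
print(s['clock'],s['ee_pos'],s['tcp_rot'],s['gripper_width'],s['qpos'],imaging.camera_params('wrist'))
P=cloud('wrist',d,s); ok=d>0
m=ok&(P[...,2]>.08)&(P[...,2]<.1)&(np.hypot(P[...,0]-.4335,P[...,1]-.2148)<.03)
q=P[m]; print(len(q),q.mean(0)); print(cv2.minEnclosingCircle(q[:,:2].astype(np.float32)))
print([(x['centre'],x['confidence']) for x in models.spot_point('wrist','cartridge')])
E
```

```text
2.0333 [0.4337956  0.21380093 0.20053689] [-1.71354309e+00 -2.63251421e+00  1.59107029e-03] 0.05008839348692057 [ 3.19286793e-01 -6.43376242e-02 -1.07294175e-01  1.52895316e+00
 -2.29776340e-04  1.47332334e+00] {'fx': 315.1549460111693, 'fy': 315.1549460111693, 'cx': 258.0177799194258, 'cy': 192.22963554395162, 'tool_from_camera': array([[ 1.26887622e-04, -9.56073016e-01, -2.93128594e-01,
         7.36194282e-02],
       [ 9.99999836e-01, -4.26408909e-05,  5.71951732e-04,
        -8.29696701e-04],
       [-5.59326881e-04, -2.93128618e-01,  9.56072853e-01,
        -1.26598731e-01],
       [ 0.00000000e+00,  0.00000000e+00,  0.00000000e+00,
         1.00000000e+00]])}
515 [0.43665423 0.21522757 0.0883142 ]
((0.4371008276939392, 0.21424424648284912), 0.01013494748622179)
[([0.4388, 0.2207, 0.0097], 0.6)]
```

View pics/w1.png

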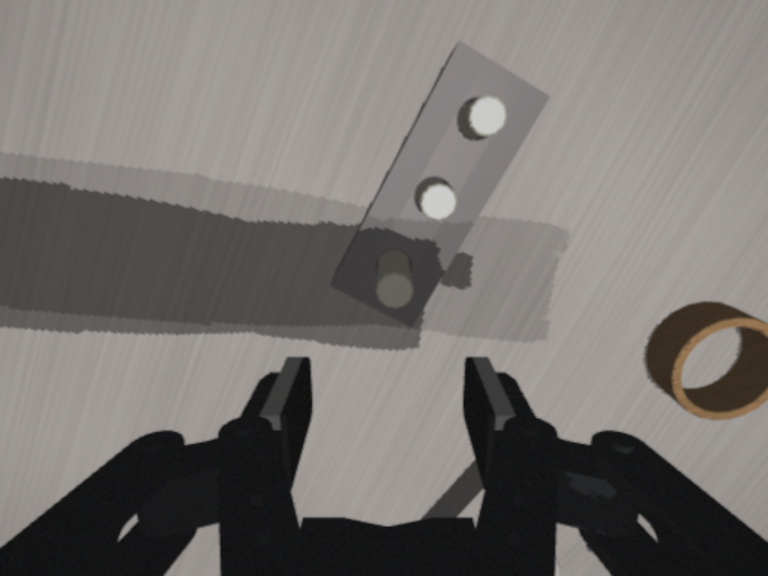

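The wrist view shows the long cartridge ahead between the jaws at (395,285), with both shorts clear of the finger paths. I'll descend and grip.

{"fn": "step_arm", "kwargs": {"steps": [[[0, 0, 0, 0.07, 0.03, -1, 50], [0, 0, 0, 0.07, 0.03, -2, 50], [0, 0, 0, 0.07, 0.03, -3, 50], [0, 0, 0, 0.07, 0.03, -3.8, 50], [0, 0, 0, 0.07, 0.03, -4.12, 50], [0, 0, 0, 0.07, 0.03, -4.12, 50], [0, 0, 0, 0.07, 0.03, -4.12, 10], [0, 0, 0, 0.07, 0.03, -4.12, 10], [0, 0, 0, 0.07, 0.03, -4.12, 10], [0, 0, 0, 0.07, 0.03, -4.12, 10]]], "grip_force": 30}}

```text
clock: 2.97
ee_pos: [0.4365, 0.2178, 0.0802]
tcp_rot: [1.705, 2.635, 0.006]
force: [-0.4, -0.4, 2.8]
gripper_width: 0.019
```

{"fn": "step_arm", "kwargs": {"steps": [[[0, 0, 0, 0, 0, 0, 10], [0, 0, 0, 0, 0, 0, 10], [0, 0, 0, 0, 0, 0, 10]]]}}

```text
clock: 3.22
ee_pos: [0.4365, 0.2177, 0.0802]
tcp_rot: [1.706, 2.635, 0.006]
force: [-1.2, 0.6, 6.3]
gripper_width: 0.0189
```

{"fn": "step_arm", "kwargs": {"steps": [[[0, 0, 0, 0, 0, 0.4, 10], [0, 0, 0, 0, 0, 0.9, 10], [0, 0, 0, 0, 0, 1.5, 10], [0, 0, 0, 0, 0, 2.2, 10], [0, 0, 0, 0, 0, 3, 10], [0, 0, 0, 0, 0, 3.5, 10], [0, 0, 0, 0, 0, 3.5, 10], [0, 0, 0, 0, 0, 3.5, 10]]]}}

```text
clock: 3.88
ee_pos: [0.4357, 0.217, 0.184]
tcp_rot: [1.707, 2.636, 0.003]
force: [-0.0, 0.2, -0.1]
gripper_width: 0.0191
```

```bash
python3 - <<'E'
from h import *
s=manip.read_state(); p,d=imaging.read_camera('wrist'); save('w2.png',p)
print(s['clock'],s['ee_pos'],s['tcp_rot'],s['gripper_width'],s['force'])
np.savez('w2.npz',p=p,d=d)
p,d=imaging.read_camera('scene'); save('s2.png',p[60:300,200:420],3)
E
```

```text
3.8833 [0.43565727 0.2170475  0.18395025] [1.70650512 2.63558221 0.00316201] 0.0190986744820602 [-0.01115108  0.2364353  -0.0587538 ]
```

View pics/w2.png

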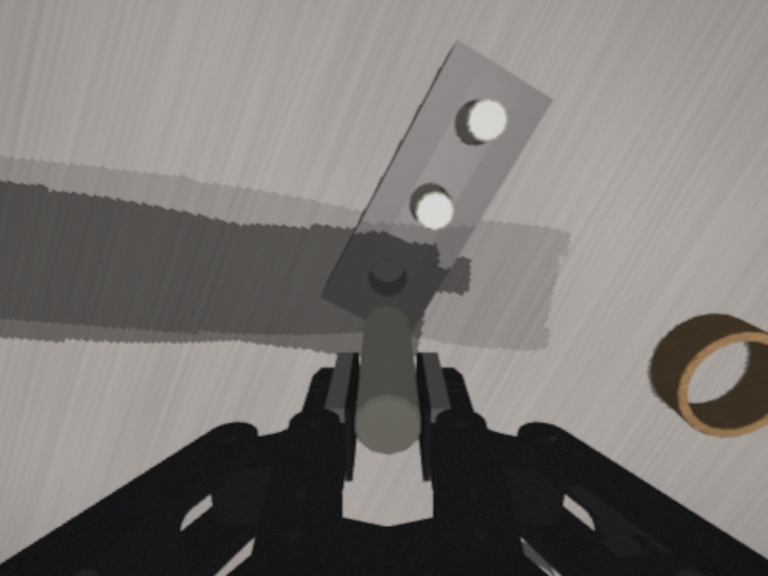

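View pics/s2.png

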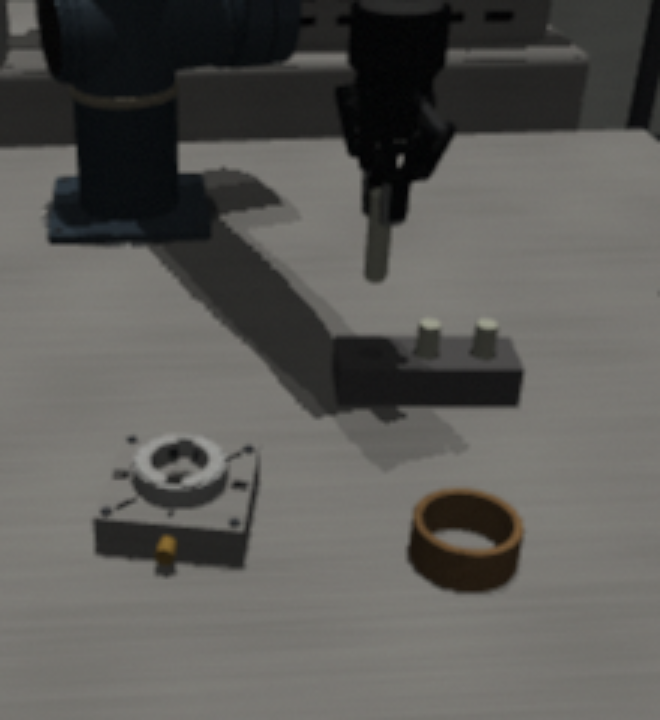

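Cartridge is held at (388,420), upright between the jaws, and its hole in the rack is empty at (388,275). Next I'll carry it to a viewing pose beside the lubricator.

{"fn": "step_arm", "kwargs": {"steps": [[[0, 0, 0, 0.5, -0.55, 0, 10], [0, 0, 0, 1.2, -1.35, 0, 10], [0, 0, 0, 2.1, -2.35, 0, 10], [0, 0, 0, 3, -3.35, 0, 10], [0, 0, 0, 3.9, -4.4, 0, 10], [0, 0, 0, 4.8, -5.4, 0, 10], [0, 0, 0, 5.6, -6.3, 0, 10], [0, 0, 0, 6.1, -6.9, 0, 10], [0, 0, 0, 6.4, -7.23, 0, 10], [0, 0, 0, 6.4, -7.23, 0, 10]]]}}

```text
clock: 4.82
ee_pos: [0.6272, -0.0029, 0.1793]
tcp_rot: [-1.711, -2.632, 0.004]
force: [-0.7, -0.4, -1.3]
gripper_width: 0.019
```

{"fn": "step_arm", "kwargs": {"steps": [[[0, 0, 0, 0, 0, 0, 10], [0, 0, 0, 0, 0, 0, 10], [0, 0, 0, 0, 0, 0, 10]]]}}

```text
clock: 5.07
ee_pos: [0.6258, 0.0011, 0.182]
tcp_rot: [-1.705, -2.637, 0.001]
force: [-0.6, 0.4, 0.0]
gripper_width: 0.0188
```

```bash
python3 - <<'E'
from h import *
s=manip.read_state(); p,d=imaging.read_camera('wrist'); save('w3.png',p)
np.savez('w3.npz',p=p,d=d,pos=s['ee_pos'],rot=s['tcp_rot'])
print(s['clock'],s['ee_pos'],s['tcp_rot'],s['gripper_width'],s['force'])
for l in ['lubricator','collar_top','half_mark','well_floor','cartridge']: print(l,[(x['centre'],x['confidence']) for x in models.spot_point('wrist',l)[:2]])
P=cloud('wrist',d,s); ok=d>0
Rm=R.from_rotvec(s['tcp_rot']).as_matrix(); T=(P-s['ee_pos'])@Rm
m=ok&(abs(T[...,0])<.03)&(abs(T[...,1])<.008)&(T[...,2]<.08)&(T[...,2]>-.03)
q=T[m]; print(len(q),q.min(0),q.max(0))
for a in np.arange(-.02,.08,.005):
    k=q[(q[:,2]>=a)&(q[:,2]<a+.005)]
    if len(k)>5: print(round(a,3),len(k),k.mean(0).round(4),k[:,0].min().round(4),k[:,0].max().round(4))
def circ(m,n):
    q=P[m&ok]; print(n,len(q),cv2.minEnclosingCircle(q[:,:2].astype(np.float32)))
near=np.hypot(P[...,0]-.612,P[...,1]-.036)<.045
circ(near&(abs(P[...,2]-.0535)<.004),'collar')
E
```

```text
5.0667 [0.62583529 0.0011378  0.18198171] [-1.70452862e+00 -2.63699951e+00  8.19406879e-04] 0.018752480868422287 [-0.63530659  0.41883392  0.04105   ]
lubricator [([0.6165, 0.0412, -0.0023], 0.61)]
collar_top [([0.6104, 0.0391, 0.0523], 0.63)]
half_mark [([0.6456, -0.011, 0.0321], 0.86)]
well_floor [([0.6123, 0.0369, 0.0073], 0.9)]
cartridge []
3036 [-0.01394814 -0.00799324 -0.01044711] [0.00666777 0.00798825 0.06907195]
-0.01 1371 [-0.0026 -0.0001 -0.0084] -0.0139 0.0064
-0.005 190 [ 0.0045 -0.0001 -0.0025] 0.0011 0.0063
0.0 180 [0.0045 0.0001 0.0024] 0.0007 0.0065
0.005 159 [ 0.0046 -0.0003  0.0074] 0.0013 0.0064
0.01 150 [ 0.0046 -0.0001  0.0124] 0.0009 0.0067
0.015 134 [0.0045 0.0001 0.0175] 0.0013 0.0063
0.02 123 [ 0.0046 -0.      0.0225] 0.0012 0.0066
0.025 112 [ 0.0046 -0.0002  0.0274] 0.0011 0.0063
0.03 98 [ 0.0045 -0.0001  0.0325] 0.0013 0.0066
0.035 92 [0.0046 0.0001 0.0373] 0.0012 0.0063
0.04 94 [0.0046 0.0001 0.0423] 0.0007 0.0065
0.045 80 [ 0.0046 -0.0004  0.0476] 0.0013 0.0063
0.05 77 [0.0046 0.0001 0.0526] 0.0008 0.0064
0.055 68 [ 0.0048 -0.0003  0.0577] 0.0013 0.0062
0.06 58 [0.0044 0.0003 0.0625] 0.0012 0.0061
0.065 46 [ 0.0045 -0.0004  0.0668] 0.0009 0.0064
collar 3502 ((0.613615095615387, 0.035549603402614594), 0.03604897856712341)
```

View pics/w3.png

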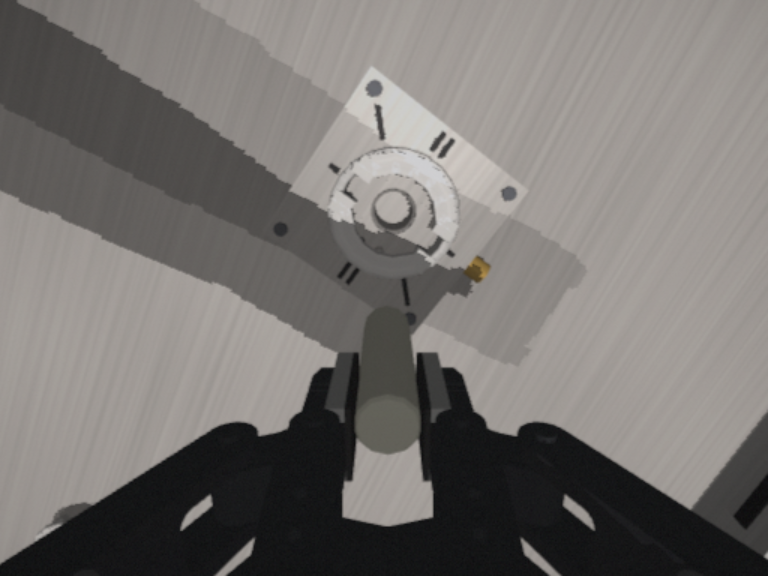

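Lubricator sits at (395,210) with its well clear. The cartridge axis is 3.6 mm behind the TCP along tool x. Moving over the well and lowering to just above the channel floor.

{"fn": "step_arm", "kwargs": {"steps": [[[0, 0, 0, -0.2, 0.55, 0, 10], [0, 0, 0, -0.46, 1.26, 0, 10], [0, 0, 0, -0.46, 1.26, 0, 10], [0, 0, 0, -0.46, 1.26, -0.4, 10], [0, 0, 0, -0.46, 1.26, -1, 10], [0, 0, 0, -0.46, 1.26, -1.6, 10], [0, 0, 0, -0.46, 1.26, -2.0, 10], [0, 0, 0, -0.46, 1.26, -2.1, 10], [0, 0, 0, -0.46, 1.26, -2.1, 10], [0, 0, 0, -0.46, 1.26, -2.1, 10]]]}}

```text
clock: 6.2
ee_pos: [0.6132, 0.0375, 0.1198]
tcp_rot: [1.708, 2.637, 0.0]
force: [-0.4, 0.1, 0.1]
gripper_width: 0.0187
```

```bash
python3 - <<'E'
from h import *
s=manip.read_state(); p,d=imaging.read_camera('wrist'); save('w4.png',p)
print(s['clock'],s['ee_pos'],s['tcp_rot'],s['gripper_width'],s['force'])
Rm=R.from_rotvec(s['tcp_rot']).as_matrix()
print('foot',s['ee_pos']+Rm@np.array([-.0036,0,.0715]))
P=cloud('wrist',d,s); ok=d>0
m=ok&(np.hypot(P[...,0]-.612,P[...,1]-.036)<.045)&(abs(P[...,2]-.0535)<.004)
q=P[m];print(len(q),cv2.minEnclosingCircle(q[:,:2].astype(np.float32)))
E
```

```text
6.2 [0.61324775 0.03745795 0.11977905] [1.70751476e+00 2.63669638e+00 9.12786773e-06] 0.01868661176707443 [-0.37178389  0.09299712  0.09031119]
foot [0.61473809 0.03416196 0.04827993]
3889 ((0.6131769418716431, 0.03566880151629448), 0.03592349961400032)
```

View pics/w4.png

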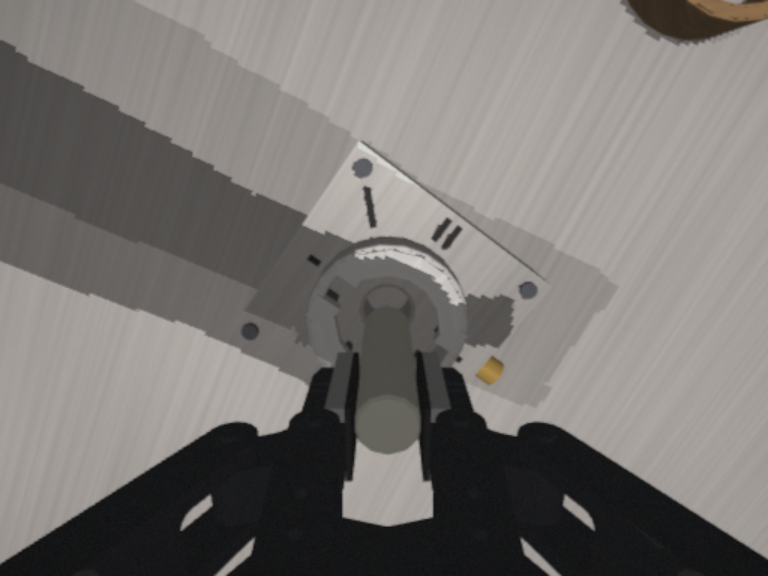

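Foot is about 1.5 mm off the well axis, so I correct that and lower.

{"fn": "step_arm", "kwargs": {"steps": [[[0, 0, 0, -0.05, 0.05, 0, 10], [0, 0, 0, -0.05, 0.05, -0.2, 10], [0, 0, 0, -0.05, 0.05, -0.4, 10], [0, 0, 0, -0.05, 0.05, -0.6, 10], [0, 0, 0, -0.05, 0.05, -0.8, 10], [0, 0, 0, -0.05, 0.05, -0.8, 10]]]}}

```text
clock: 6.75
ee_pos: [0.6111, 0.0394, 0.0936]
tcp_rot: [-1.706, -2.636, 0.001]
force: [0.8, 0.7, -1.1]
gripper_width: 0.0188
```

{"fn": "step_arm", "kwargs": {"steps": [[[0, 0, 0, 0, 0, -0.2, 10], [0, 0, 0, 0, 0, -0.35, 10], [0, 0, 0, 0, 0, -0.46, 10], [0, 0, 0, 0, 0, -0.5, 10], [0, 0, 0, 0, 0, -0.5, 10]]]}}

```text
clock: 7.17
ee_pos: [0.6113, 0.0394, 0.0801]
tcp_rot: [-1.707, -2.637, 0.001]
force: [1.2, 0.5, -2.2]
gripper_width: 0.0188
```

{"fn": "step_arm", "kwargs": {"steps": [[[0, 0, 0, 0, 0, -0.05, 10], [0, 0, 0, 0, 0, -0.05, 45], [0, 0, 0, 0, 0, -0.05, 45], [0, 0, 0, 0, 0, -0.05, 45], [0, 0, 0, 0, 0, -0.05, 45], [0, 0, 0, 0, 0, 0.3, 45], [0, 0, 0, 0, 0, 0.9, 45], [0, 0, 0, 0, 0, 1.8, 45], [0, 0, 0, 0, 0, 2.8, 45], [0, 0, 0, 0, 0, 3.4, 45]]]}}

```text
clock: 8.0
ee_pos: [0.6126, 0.0393, 0.1871]
tcp_rot: [1.705, 2.634, 0.004]
force: [0.2, 1.0, 0.1]
gripper_width: 0.0448
```

```bash
python3 - <<'E'
from h import *
s=manip.read_state(); p,d=imaging.read_camera('wrist'); save('w5.png',p)
print(s['clock'],s['ee_pos'],s['tcp_rot'],s['gripper_width'],s['force'],s['qpos'])
P=cloud('wrist',d,s); ok=d>0
n=ok&(np.hypot(P[...,0]-.613,P[...,1]-.036)<.045)
for lo,hi in [(.05,.057),(.075,.1)]:
    q=P[n&(P[...,2]>lo)&(P[...,2]<hi)];print(len(q),np.median(q,0),cv2.minEnclosingCircle(q[:,:2].astype(np.float32)))
p,d=imaging.read_camera('top'); np.savez('top5.npz',p=p,d=d)
P=cloud('top',d);ok=d>0
n=ok&(np.hypot(P[...,0]-.611,P[...,1]-.036)<.04)
q=P[n&(P[...,2]>.075)&(P[...,2]<.1)];print(len(q),np.median(q,0) if len(q) else 0)
E
```

```text
8.0 [0.61263014 0.03930259 0.18712658] [1.70481791 2.63387644 0.00384606] 0.044795732485691575 [0.20117631 0.96738837 0.1077464 ] [-4.51451774e-02  2.70737421e-01  2.27634315e-01  1.52289760e+00
  3.50112367e-05  1.10375620e+00]
3045 [0.61189598 0.04042532 0.05422658] ((0.6135539412498474, 0.035869598388671875), 0.03593696281313896)
588 [0.61158308 0.03705622 0.08674888] ((0.6121997833251953, 0.03529556095600128), 0.010344209149479866)
0 0
```

View pics/w5.png

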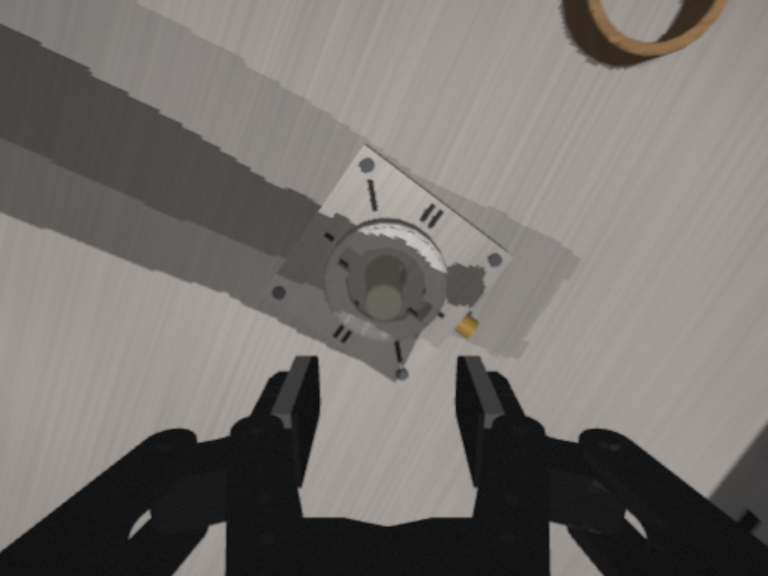

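Cartridge stands in the well at (383,295), top at 86.7 mm and within about 1.5 mm of the axis. On to the lid.

{"fn": "step_arm", "kwargs": {"steps": [[[0, 0, 0.6, -0.2, -1, 0, 45], [0, 0, 1.3, -0.5, -2.3, 0, 45], [0, 0, 2, -0.8, -3.6, 0, 45], [0, 0, 2.7, -1.1, -4.9, 0, 45], [0, 0, 3.4, -1.4, -6.2, 0, 45], [0, 0, 4.1, -1.7, -7.5, 0, 45], [0, 0, 4.8, -2, -8.8, 0, 45], [0, 0, 5.5, -2.2, -10, 0, 45], [0, 0, 6.1, -2.5, -11.2, 0, 45], [0, 0, 6.4, -2.65, -12.2, 0, 45]]]}}

```text
clock: 8.93
ee_pos: [0.5304, -0.329, 0.182]
tcp_rot: [-0.913, -3.005, 0.0]
force: [0.3, 0.3, 0.5]
gripper_width: 0.0447
```

{"fn": "step_arm", "kwargs": {"steps": [[[0, 0, 0, 0, 0, 0, 45], [0, 0, 0, 0, 0, 0, 45], [0, 0, 0, 0, 0, 0, 45]]]}}

```text
clock: 9.18
ee_pos: [0.5317, -0.3262, 0.182]
tcp_rot: [-0.915, -3.004, -0.002]
force: [0.8, 0.0, 0.0]
gripper_width: 0.045
```

```bash
python3 - <<'E'
from h import *
s=manip.read_state(); p,d=imaging.read_camera('wrist'); save('w6.png',p)
print(s['clock'],s['ee_pos'],s['tcp_rot'],s['gripper_width'],s['force'])
a=s['tcp_rot'];print('tool y yaw',(2*np.degrees(np.arctan2(a[1],a[0]))-90)%180)
P=cloud('wrist',d,s); ok=d>0
n=ok&(np.hypot(P[...,0]-.498,P[...,1]+.305)<.05)
q=P[n&(P[...,2]>.084)&(P[...,2]<.1)];print('bar',len(q),np.median(q,0),cv2.minAreaRect((q[:,:2]*1000).astype(np.float32)))
q=P[n&(P[...,2]>.016)&(P[...,2]<.03)];print('sh',len(q),cv2.minEnclosingCircle(q[:,:2].astype(np.float32)))
for l in ['lid_grip','lid_lug','lid']: print(l,[(x['centre'],x['confidence']) for x in models.spot_point('wrist',l)[:2]])
z=np.load('w3.npz'); st=dict(ee_pos=z['pos'],tcp_rot=z['rot']); d=z['d'];P=cloud('wrist',d,st)
r=np.hypot(P[...,0]-.6135,P[...,1]-.0357)
m=(d>0)&(abs(P[...,2]-.034)<.003)&(r<.085)&(r>.04)
u=m.astype(np.uint8); k,lab,sts,_=cv2.connectedComponentsWithStats(cv2.morphologyEx(u,cv2.MORPH_OPEN,np.ones((3,3))))
i=1+np.argmax(sts[1:,4]); q=P[lab==i]; print('block',len(q),cv2.minAreaRect((q[:,:2]*1000).astype(np.float32)))
# ticks
g=cv2.cvtColor(z['p'],cv2.COLOR_RGB2GRAY); Pm=P
np.save('g.npy',g); 
E
```

```text
9.1833 [ 0.5317302  -0.32618233  0.18199408] [-9.14593660e-01 -3.00422368e+00 -1.81745239e-03] 0.04498133434523442 [0.83367003 0.02948363 0.01103279]
tool y yaw 56.135732937748685
bar 1434 [ 0.49795855 -0.30515286  0.09226666] ((499.09100341796875, -305.76629638671875), (14.033292770385742, 50.282676696777344), 56.9824333190918)
sh 1430 ((0.4991653263568878, -0.3055941164493561), 0.03104928880929947)
lid_grip [([0.5004, -0.3073, 0.0741], 0.87)]
lid_lug [([0.5162, -0.3217, 0.0052], 0.89)]
lid [([0.7379, -0.2604, 0.0011], 0.72), ([0.4973, -0.3057, 0.0], 0.64)]
block 9072 ((612.9234619140625, 35.669498443603516), (110.3108901977539, 110.509765625), 78.1195297241211)
```

View pics/w6.png

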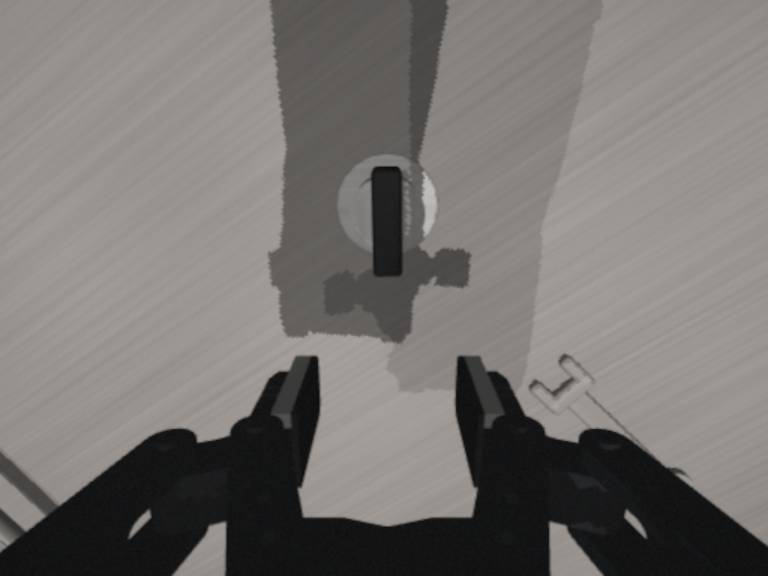

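The bar at (387,220) is lined up with the jaws to within a degree. I'll go over it and descend, leaving the fingertips above the barrel top.

{"fn": "step_arm", "kwargs": {"steps": [[[0, 0, 0.2, -0.6, 0.4, 0, 45], [0, 0, 0.2, -1.09, 0.68, 0, 45], [0, 0, 0.2, -1.09, 0.68, -0.5, 45], [0, 0, 0.2, -1.09, 0.68, -1.3, 45], [0, 0, 0.2, -1.09, 0.68, -2.2, 45], [0, 0, 0.2, -1.09, 0.68, -2.8, 45], [0, 0, 0.2, -1.09, 0.68, -3, 45], [0, 0, 0.2, -1.09, 0.68, -3, 45], [0, 0, 0.2, -1.09, 0.68, -3, 45]]]}}

```text
clock: 10.13
ee_pos: [0.4997, -0.3058, 0.0932]
tcp_rot: [0.886, 3.014, -0.0]
force: [0.5, -0.3, 1.3]
gripper_width: 0.045
```

{"fn": "step_arm", "kwargs": {"steps": [[[0, 0, 0, -0.02, 0, -0.2, 45], [0, 0, 0, -0.02, 0, -0.4, 45], [0, 0, 0, -0.02, 0, -0.4, 45], [0, 0, 0, -0.02, 0, -0.4, 8], [0, 0, 0, -0.02, 0, -0.4, 8], [0, 0, 0, -0.02, 0, -0.4, 8], [0, 0, 0, -0.02, 0, -0.4, 8], [0, 0, 0, -0.02, 0, -0.4, 8], [0, 0, 0, -0.02, 0, -0.4, 8]]], "grip_force": 60}}

```text
clock: 10.88
ee_pos: [0.4989, -0.3065, 0.081]
tcp_rot: [0.888, 3.013, -0.001]
force: [1.1, -0.2, 1.0]
gripper_width: 0.013
```

{"fn": "step_arm", "kwargs": {"steps": [[[0, 0, 0, 0, 0, 0.3, 8], [0, 0, 0, 0, 0, 0.8, 8], [0, 0, 0, 0, 0, 1.5, 8], [0, 0, 0, 0, 0, 2.4, 8], [0, 0, 0, 0, 0, 3.2, 8], [0, 0, 0, 0, 0, 3.8, 8], [0, 0, 0, 0, 0, 4, 8], [0, 0, 0, 0, 0, 4, 8], [0, 0, 0, 0, 0, 4, 8]]]}}

```text
clock: 11.63
ee_pos: [0.4986, -0.3061, 0.2]
tcp_rot: [-0.887, -3.013, -0.001]
force: [0.1, 0.0, -0.9]
gripper_width: 0.0131
```

```bash
cat > held.py <<'E'
from h import *
import sys
s=manip.read_state(); p,d=imaging.read_camera('wrist'); save(sys.argv[1],p)
print(s['clock'],s['ee_pos'],s['tcp_rot'],s['gripper_width'],s['force'],s['moment'])
a=s['tcp_rot'];print('tool y yaw',(2*np.degrees(np.arctan2(a[1],a[0]))-90)%180)
Rm=R.from_rotvec(a).as_matrix()
P=cloud('wrist',d,s); ok=d>0; T=(P-s['ee_pos'])@Rm
n=ok&(abs(T[...,0])<.05)&(abs(T[...,1])<.04)
q=T[n&(T[...,2]>-.02)&(T[...,2]<-.002)&(abs(T[...,1])<.0065)];print('bar',len(q),q.min(0),q.max(0),q.mean(0))
h=np.histogram(T[n&(T[...,2]>.03)&(T[...,2]<.1)][:,2],bins=np.arange(.03,.101,.004)); print(h[0])
q=T[n&(T[...,2]>.055)&(T[...,2]<.066)]
if len(q)>3:
  print('shoulder',len(q),q.min(0),q.max(0))
  from scipy.optimize import least_squares
E
python3 held.py w7.png
```

```text
11.6333 [ 0.4985759  -0.30608408  0.1999605 ] [-8.87481075e-01 -3.01283736e+00 -5.90603175e-04] 0.013105126927046825 [ 0.10127798  0.04151472 -0.91209572] [ 0.00405679 -0.00058023 -0.00776883]
tool y yaw 57.17358124819418
bar 3285 [-0.02471528 -0.00649604 -0.01999242] [ 0.02599076  0.00649076 -0.00207855] [ 0.00412851 -0.00027331 -0.01103762]
[  79  116  135  112  126  110 1860  936    0    0    0    0    0    0
    0    0    0]
shoulder 2766 [-0.01669494 -0.03109431  0.05501114] [0.0314078  0.03037198 0.06141286]
```

View pics/w7.png

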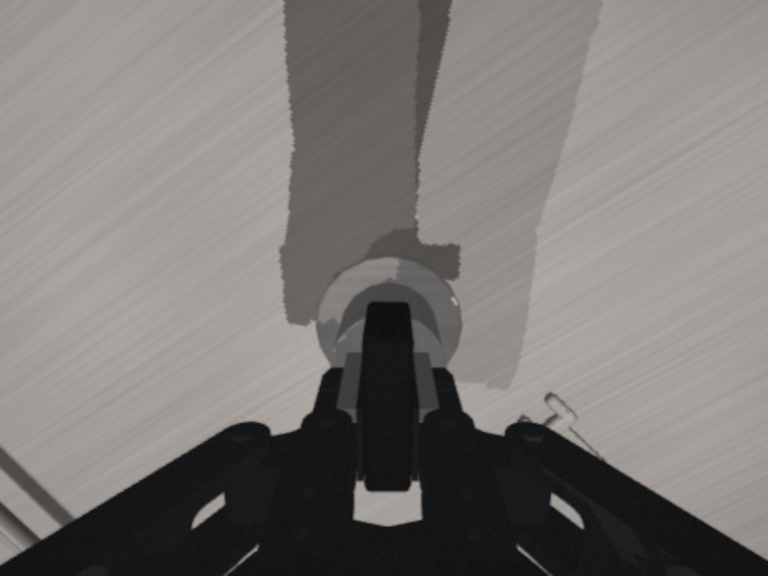

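Lid is held upright and centred: shoulder disc symmetric at about (389,315), offset under 0.5 mm. I'll carry it over the lubricator, turning 21° anticlockwise so the lugs face the notches.

{"fn": "step_arm", "kwargs": {"steps": [[[0, 0, 0.3, 0.2, 0.6, 0, 8], [0, 0, 0.7, 0.6, 1.7, 0, 8], [0, 0, 1.2, 1, 2.9, 0, 8], [0, 0, 1.7, 1.4, 4.2, 0, 8], [0, 0, 2.2, 1.8, 5.5, 0, 8], [0, 0, 2.7, 2.3, 6.8, 0, 8], [0, 0, 3.2, 2.7, 8.1, 0, 8], [0, 0, 3.7, 3.2, 9.4, 0, 8], [0, 0, 4.1, 3.6, 10.5, 0, 8], [0, 0, 4.2, 3.82, 11.39, 0, 8]]]}}

```text
clock: 12.52
ee_pos: [0.6129, 0.0386, 0.1976]
tcp_rot: [-0.318, -3.121, -0.001]
force: [0.2, -1.0, -0.9]
gripper_width: 0.0128
```

{"fn": "step_arm", "kwargs": {"steps": [[[0, 0, 0, 0, 0, 0, 8], [0, 0, 0, 0, 0, 0, 8], [0, 0, 0, 0, 0, 0, 8], [0, 0, 0, 0, 0, 0, 8]]]}}

```text
clock: 12.85
ee_pos: [0.6126, 0.0344, 0.1993]
tcp_rot: [-0.326, -3.122, 0.001]
force: [-0.0, -0.8, -1.7]
gripper_width: 0.0128
```

```bash
python3 held.py w8.png
```

```text
12.85 [0.61256831 0.03439899 0.19934165] [-3.25593848e-01 -3.12231528e+00  9.02756863e-04] 0.01281697101045857 [-0.03817051 -0.76351495 -1.69693373] [-0.02975675 -0.01660998  0.01172376]
tool y yaw 78.09346960230596
bar 3264 [-0.02363665 -0.0064977  -0.019962  ] [ 0.02655752  0.00649632 -0.00204109] [ 0.00471072 -0.00037544 -0.0110531 ]
[  85  114  133  118  123  109 1885  909    0    0    0    0    0    0
    0    0    0]
shoulder 2770 [-0.01617077 -0.03132254  0.05500291] [0.03186523 0.03017946 0.06170949]
```

View pics/w8.png

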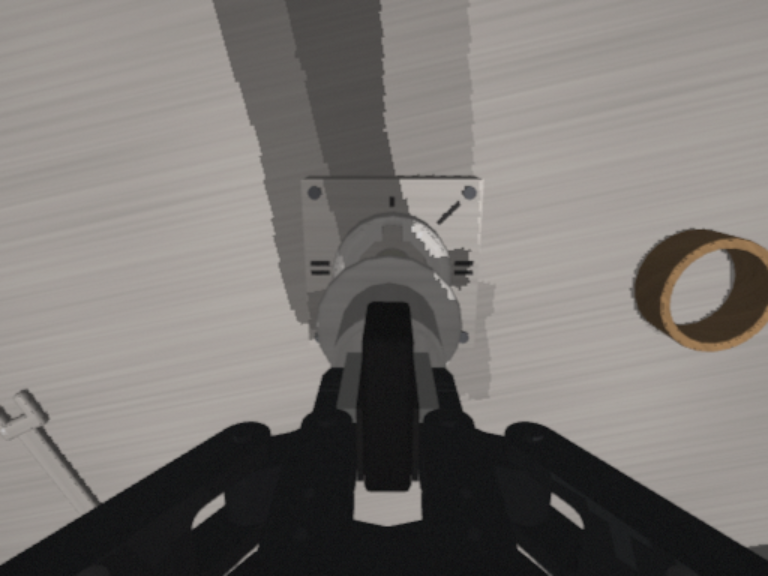

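Notch and short tick at (391,215) line up with the bar. A small xy correction, then down to just above the collar.

{"fn": "step_arm", "kwargs": {"steps": [[[0, 0, 0, 0.06, 0.05, 0, 8], [0, 0, 0, 0.06, 0.05, -0.2, 8], [0, 0, 0, 0.06, 0.05, -0.6, 8], [0, 0, 0, 0.06, 0.05, -1, 8], [0, 0, 0, 0.06, 0.05, -1.4, 8], [0, 0, 0, 0.06, 0.05, -1.7, 8], [0, 0, 0, 0.06, 0.05, -1.9, 8], [0, 0, 0, 0.06, 0.05, -1.9, 8], [0, 0, 0, 0.06, 0.05, -1.9, 8]]]}}

```text
clock: 13.65
ee_pos: [0.6146, 0.037, 0.1428]
tcp_rot: [-0.323, -3.123, 0.0]
force: [0.2, 0.6, -1.3]
gripper_width: 0.013
```

```bash
cat >> held.py <<'E'
r=np.hypot(P[...,0]-.613,P[...,1]-.0357)
q=P[ok&(r<.1)&(abs(P[...,2]-.034)<.003)]
if len(q)>50: print('block',len(q),cv2.minAreaRect((q[:,:2]*1000).astype(np.float32)))
E
python3 held.py w9.png
```

```text
13.65 [0.61464988 0.03701778 0.14278576] [-3.23458537e-01 -3.12342793e+00  1.28474084e-04] 0.013002538001577607 [ 0.17830629  0.57586421 -1.28101532] [ 0.02461547 -0.01189808  0.02065448]
tool y yaw 78.17518366363271
bar 3260 [-0.02417159 -0.00649462 -0.01998438] [ 0.02651106  0.00647929 -0.00207059] [ 0.00463084 -0.00036889 -0.01106126]
[  80  110  139  121  113  112 1952  843    0    0    0    0    0    0
 1307  264   66]
shoulder 2761 [-0.01636785 -0.03124403  0.05504046] [0.03172869 0.03025427 0.06189957]
block 9931 ((613.2415771484375, 35.824241638183594), (110.37788391113281, 110.05211639404297), 78.08018493652344)
```

View pics/w9.png

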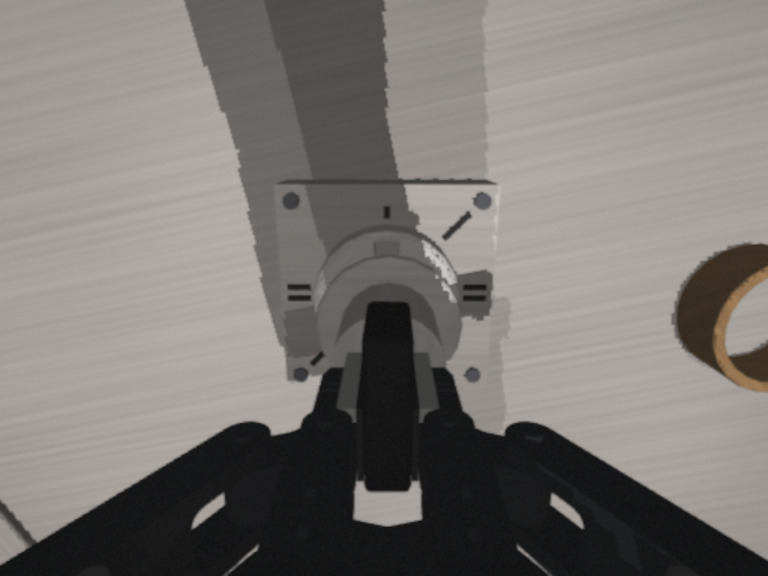

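Notch at (387,247) is centred on the bar. The lid axis is within about 1 mm, so I trim that and go down.

{"fn": "step_arm", "kwargs": {"steps": [[[0, 0, 0, -0.01, -0.03, 0, 8], [0, 0, 0, -0.01, -0.03, -0.15, 8], [0, 0, 0, -0.01, -0.03, -0.3, 8], [0, 0, 0, -0.01, -0.03, -0.45, 8], [0, 0, 0, -0.01, -0.03, -0.55, 8], [0, 0, 0, -0.01, -0.03, -0.55, 8]]]}}

```text
clock: 14.2
ee_pos: [0.614, 0.0361, 0.1256]
tcp_rot: [-0.323, -3.123, 0.0]
force: [-0.3, 0.2, -2.2]
gripper_width: 0.013
```

{"fn": "step_arm", "kwargs": {"steps": [[[0, 0, 0, 0, 0, -0.1, 8], [0, 0, 0, 0, 0, -0.2, 8], [0, 0, 0, 0, 0, -0.28, 8], [0, 0, 0, 0, 0, -0.31, 8], [0, 0, 0, 0, 0, -0.31, 8], [0, 0, 0, 0, 0, -0.31, 8]]]}}

```text
clock: 14.7
ee_pos: [0.6149, 0.0361, 0.1178]
tcp_rot: [0.324, 3.125, -0.0]
force: [-0.5, -1.0, -2.0]
gripper_width: 0.0129
```

```bash
cat > sh.py <<'E'
exec(open('held.py').read())
m=ok&(r<.034)&(P[...,2]>.045)&(P[...,2]<.07); q=P[m]
print('shoulder world z',len(q),np.median(q[:,2]),cv2.minEnclosingCircle(q[:,:2].astype(np.float32)))
c=q[q[:,2]<.064]; print(np.linalg.lstsq(np.c_[c[:,:2]-c[:,:2].mean(0),np.ones(len(c))],c[:,2],rcond=None)[0])
E
python3 sh.py w10.png
```

```text
14.7 [0.61486383 0.0360596  0.11781347] [ 3.23634463e-01  3.12481973e+00 -1.04488616e-05] 0.012937736919927565 [-0.4897818  -0.99668466 -1.99821782] [0.0341888  0.02544791 0.01983553]
tool y yaw 78.17403014476841
bar 3253 [-0.02381922 -0.006495   -0.01995828] [ 0.02640651  0.00645044 -0.00203368] [ 0.00464265 -0.00036692 -0.01107936]
[  79  121  128  133  107  108 1918  890 1680  131   94   84  638 4348
    0    0    0]
shoulder 4460 [-0.02213567 -0.03599739  0.05509472] [0.03753197 0.03482699 0.06599772]
block 12305 ((613.5581665039062, 35.759483337402344), (110.52478790283203, 110.66316223144531), 78.09031677246094)
shoulder world z 4116 0.05983620323578835 ((0.6129693984985352, 0.03569985181093216), 0.03405788168311119)
[ 0.04526698 -0.00206988  0.05839867]
```

View pics/w10.png

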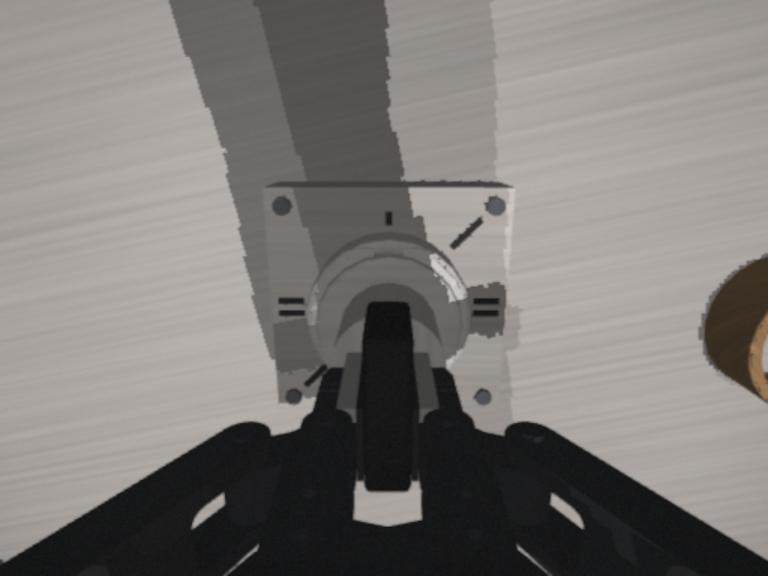

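Shoulder is still 1–1.5 mm above the collar, with no contact force. Lowering further.

{"fn": "step_arm", "kwargs": {"steps": [[[0, 0, 0, -0.02, 0, -0.04, 8], [0, 0, 0, -0.02, 0, -0.07, 8], [0, 0, 0, -0.02, 0, -0.07, 8], [0, 0, 0, -0.02, 0, -0.07, 8]]]}}

```text
clock: 15.08
ee_pos: [0.6148, 0.0361, 0.1172]
tcp_rot: [0.323, 3.123, 0.0]
force: [-1.7, 1.1, 5.5]
gripper_width: 0.0129
```

```bash
python3 sh.py w11.png; python3 -c "
from h import *
print(manip.read_state()['force'])"
```

```text
15.0833 [0.61482289 0.03607467 0.11723137] [3.23397760e-01 3.12281245e+00 1.86143678e-04] 0.012930104477966092 [-1.65196275  1.11084766  5.45823787] [0.00685959 0.35025337 0.01830532]
tool y yaw 78.17507615369558
bar 3256 [-0.02354244 -0.00649922 -0.01984991] [ 0.02646363  0.00648575 -0.00203915] [ 0.00464781 -0.00034687 -0.01111531]
[  75  123  126  128  124  100 1995  942 1622  104   93   87 2142 2813
    0    0    0]
shoulder 4532 [-0.02119527 -0.03620974  0.05500145] [0.03752695 0.03456661 0.06598169]
block 12392 ((613.4566040039062, 35.71211242675781), (110.65747833251953, 110.70335388183594), 78.10000610351562)
shoulder world z 4162 0.05928702986501591 ((0.6129888892173767, 0.03571335971355438), 0.03405744209885597)
[ 0.03877716 -0.00272082  0.05804061]
[-1.40204889 -0.09705657  5.75979344]
```

Contact at +7.5 N with the lid origin at about 36 mm, so it's seated. Now the clockwise turn, first part.

{"fn": "step_arm", "kwargs": {"steps": [[[0, 0, 0, 0, 0, 0, 8], [0, 0, -0.6, 0, 0, 0, 8], [0, 0, -1.2, 0, 0, 0, 8], [0, 0, -2, 0, 0, 0, 8], [0, 0, -2.8, 0, 0, 0, 8], [0, 0, -3.6, 0, 0, 0, 8], [0, 0, -4.4, 0, 0, 0, 8], [0, 0, -5, 0, 0, 0, 8], [0, 0, -5, 0, 0, 0, 8]]], "grip_force": 80}}

```text
clock: 15.88
ee_pos: [0.6158, 0.0353, 0.1173]
tcp_rot: [0.992, 2.976, -0.0]
force: [0.8, -1.1, 5.9]
gripper_width: 0.0122
```

```bash
python3 sh.py w12.png
```

```text
15.8833 [0.6158209  0.03530198 0.1173063 ] [ 9.92243013e-01  2.97613560e+00 -3.87607724e-04] 0.01222171641290695 [ 0.82096417 -1.10757505  5.9348215 ] [-0.42085178 -0.13209494  0.07816691]
tool y yaw 53.12324758306889
bar 3275 [-0.02452729 -0.00649825 -0.01996518] [ 0.02598948  0.00648035 -0.00202727] [ 0.00399968 -0.00030232 -0.01099358]
[  81  114  135  120  119  109 1828 1105 1798  111   89   79 1879 2821
    2    7    3]
shoulder 4708 [-0.02126523 -0.03693013  0.05500124] [0.03828073 0.03436032 0.0659634 ]
block 12128 ((613.8704833984375, 35.322364807128906), (110.4981918334961, 111.27284240722656), 78.13159942626953)
shoulder world z 4362 0.059135603538178705 ((0.6129536628723145, 0.03570215404033661), 0.03404530510306358)
[ 0.06635173 -0.02728388  0.05778298]
```

View pics/w12.png

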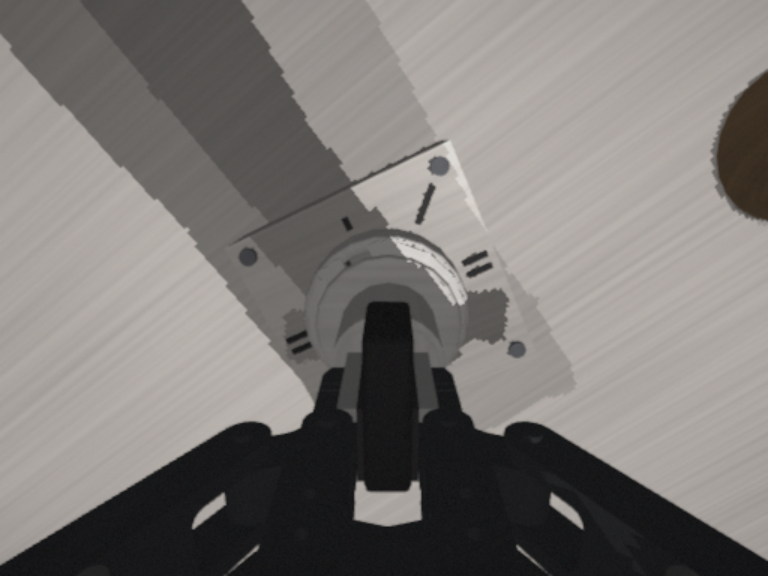

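25° turned; bar now lies between the short tick at (347,223) and the long tick at (425,204). Turning the remaining 20°.

{"fn": "step_arm", "kwargs": {"steps": [[[0, 0, -0.5, -0.02, 0, 0, 8], [0, 0, -1.1, -0.03, 0, 0, 8], [0, 0, -1.8, -0.04, 0, 0, 8], [0, 0, -2.5, -0.04, 0, 0, 8], [0, 0, -3.2, -0.04, 0, 0, 8], [0, 0, -3.7, -0.04, 0, 0, 8], [0, 0, -4, -0.04, 0, 0, 8], [0, 0, -4, -0.04, 0, 0, 8], [0, 0, -4, -0.04, 0, 0, 8], [0, 0, -4, -0.04, 0, 0, 8]]]}}

```text
clock: 16.77
ee_pos: [0.6145, 0.0345, 0.1173]
tcp_rot: [1.492, 2.759, -0.001]
force: [1.3, -2.4, 5.6]
gripper_width: 0.0125
```

```bash
python3 sh.py w13.png; python3 - <<'E'
from h import *
p,d=imaging.read_camera('scene'); save('s13.png',p[180:270,200:320],6)
E
```

```text
16.7667 [0.6144885  0.03454546 0.11732455] [ 1.49151627e+00  2.75947964e+00 -1.48204481e-03] 0.012528032235203114 [ 1.30650049 -2.35102957  5.60270983] [-0.74307733 -0.09602409  0.10885178]
tool y yaw 33.216993237358096
bar 3340 [-0.0250528  -0.00649366 -0.01994518] [ 0.02559381  0.00649998 -0.00204404] [ 0.00354206 -0.00015114 -0.0109643 ]
[  82  114  131  122  115  113 1740 1155 1833   93   99   86 1830 2695
    0    0    4]
shoulder 4701 [-0.02170078 -0.03594866  0.05504124] [0.03762275 0.03495655 0.06599631]
block 11942 ((613.6880493164062, 35.11213684082031), (110.60063934326172, 110.69917297363281), 78.13338470458984)
shoulder world z 4339 0.05908837324037749 ((0.613018274307251, 0.035697177052497864), 0.03406893461942673)
[ 0.04673708 -0.04958647  0.05778384]
```

View pics/w13.png

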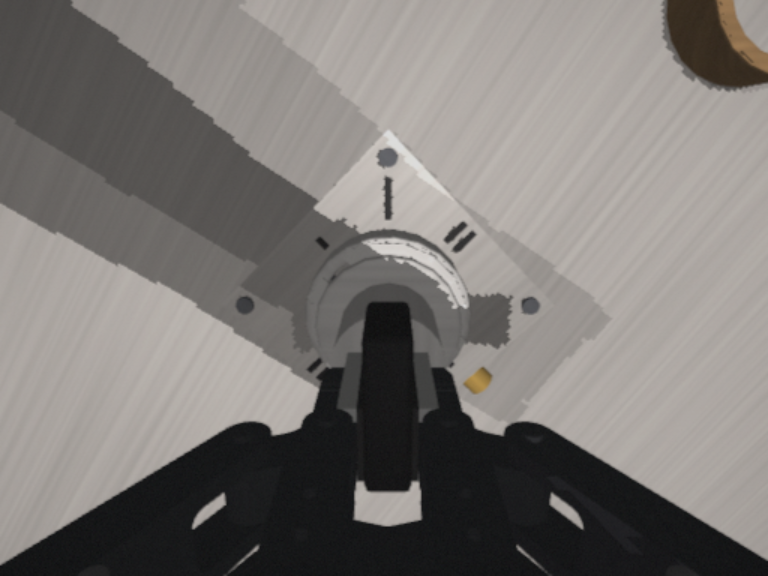

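View pics/s13.png

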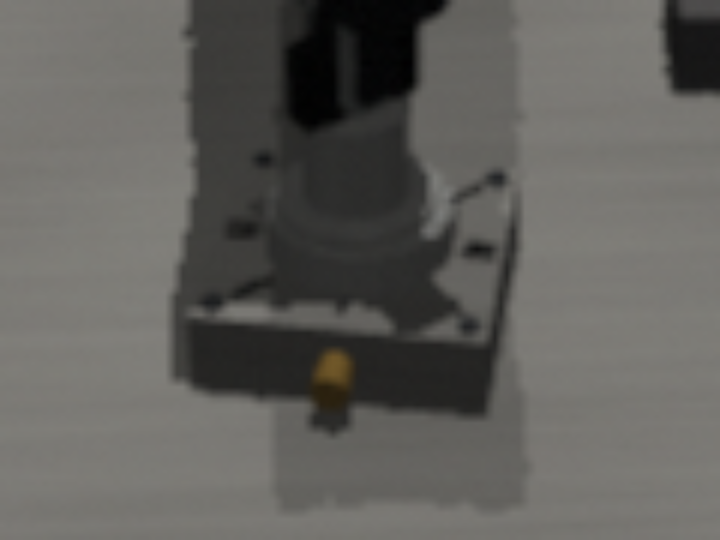

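The bar points straight at the long tick (388,198), the shoulder is on the collar, and the turn is 44.9° against the spring (moment 0.11 Nm). Hold briefly to check it stays still.

{"fn": "step_arm", "kwargs": {"steps": [[[0, 0, 0, 0, 0, 0, 8], [0, 0, 0, 0, 0, 0, 8], [0, 0, 0, 0, 0, 0, 8], [0, 0, 0, 0, 0, 0, 8], [0, 0, 0, 0, 0, 0, 8], [0, 0, 0, 0, 0, 0, 8]]]}}

```text
clock: 17.37
ee_pos: [0.6145, 0.0346, 0.1173]
tcp_rot: [1.491, 2.759, -0.001]
force: [1.0, -3.6, 6.4]
gripper_width: 0.0127
```

```bash
python3 sh.py w14.png | head -4; python3 -c "
from h import *
print(order.job_done())"
```

```text
17.3667 [0.61450054 0.0345536  0.11734123] [ 1.49147322e+00  2.75947363e+00 -1.43763660e-03] 0.012691341940840128 [ 0.97123824 -3.58495857  6.38736473] [-0.81557229 -0.06303733  0.08549774]
tool y yaw 33.21827248431083
bar 3339 [-0.02501481 -0.00649891 -0.01995964] [ 0.02542858  0.00649813 -0.00206484] [ 0.00351537 -0.00014931 -0.01098305]
[  79  112  138  120  113  104 1767 1159 1792  114   95   87 1817 2722
the job is handed in; nothing more can be done
None
```

I stood the long cartridge in the well, seated the lid over it with its lugs through the notches, and turned it clockwise to the half-way mark. I handed the job in at about 17 s with the lid still gripped. The hand-in gives no verdict.

**Cartridge:** after I let go, its top measured 86.7 mm above the table and it stood within about 1.5 mm of the well axis. The closed lid hides it, so I couldn't check it again after that.

**Lid:**
- **Turn:** 44.9° clockwise by tool yaw against the measured block, with the grip bar in line with the long tick. It never came near the lock.
- **Position:** held about 1–2 mm from the collar axis, pressed down with about 8 N.
- **Hold:** still over a 0.5 s hold, gripped at a commanded 80 N, with 0.09–0.11 Nm of moment against the spring.

**Not settled or not checked:**
- **Shoulder height:** the wrist camera read the shoulder about 0.6 mm higher than a seated lid should be. It read the collar and cartridge about 0.7 mm high too, so I put this down to calibration.
- **Lid tilt:** a plane fit gave a slope of 0.04–0.07, but it mixed collar and shoulder points, so it does not give the tilt. The tool itself stayed vertical.
- **Carrier:** its angle can't be read directly; I only inferred it from the lid's turn and the spring moment.
- **Other objects:** I did not measure the short cartridges, spanner and core again at the end. Nothing in the forces or pictures suggested they had been touched.

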